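# Return the three-bottle reagent rack to its own lane of the parking station

### The arm

A 7-joint arm with a two-finger parallel gripper is mounted at the origin on the work surface. World frame = base frame: x ahead of the robot, y to its left, z up, the work surface at z = 0. Lengths are in m, angles in rad, forces in N, time in s.
With the tool pointing down it reaches from about 0.35 to 0.9 m from the base axis. Payload 7.2 kg.
Tool frame: the origin (TCP) lies midway between the tips of the shut fingers; the grasp point (between the pads) lies 19 mm behind it; z points along the fingers, x is the direction in which the jaws open and shut, and the axes are right-handed (so a half turn about z gives the same grasp; the last joint's range is limited). The gripper opens to 88 mm and grips with 3 to 60 N. Pads are 20 mm wide; open, the fingers measure 115 mm over their backs; the gripper's body (75 mm by 178 mm) begins 61 mm behind the grasp point.
Start: joints at [-1.187, 0.411, -0.013, 1.596, 0.006, 1.134, -0.082], TCP at [0.273, 0.562, 0.223] pointing down, gripper open.
Joint ranges: [-2.95, 2.95], [-0.29, 1.99], [-1.47, 1.44], [0.14, 2.54], [-1.03, 4.17], [0.13, 1.85], [-2.86, 2.86]. Speed limits (rad/s): [2.39, 2.39, 3.01, 3.01, 3.14, 3.14, 3.14].

### API

Orientations are given as a unit quaternion [w, x, y, z].
In Python, from station import state, grab_frame, hand_in, nets gives the robot as it stands. The module is installed in compiled form; this text tells all that it offers.
- The arm moves only by the tool apply_moves, never from a script. Its argument "commands" is a list of rows, each an object with "dp": the shift along the tool's x, y, z in units of 40 mm (1.0 is 40 mm), a list of three; "rotation": the turn, a rotation vector about the tool's x, y, z in units of 8 degrees (1.0 is 8 degrees), a list of three; "grip": the closure, from 0 (fully open) to 1 (shut). A call has 1 to 12 rows; each row is the pose to reach, as a shift and turn from the pose measured when the call began, along the tool's axes at that moment; what a row does not reach only later rows make up. A row lasts 1/10 s, in which the tool goes at most 50 mm and 8.59 degrees, less where a joint would pass 70% of its speed; a pose out of reach is approached as far as the arm can. A call with a gripper value outside its range is refused whole. The fingers move at their own pace and stop on an object; "newtons" is the grip in N (left out, the last holds). Time passes only in rows, so rows that repeat a pose let the fingers close. It gives the time, the measured TCP pose, the force and the opening at its end, in the units of the state.
- state(): the state, without advancing time (a new reading comes with each control period).
- grab_frame(name): name is "side" or "top" or "wrist"; returns a dict with "image" (480x640x3 uint8, blue, green, red), "fx", "fy", "cx", "cy" (pixels), "xyz" and "rotation" of the camera in the world. Camera axes: x right, y down, z forward; pixel columns grow to the right and rows downward; lengths in m; the calibration is good to about 2 mm. A picture is of the moment at which its call begins. There is no depth.
- hand_in(): hands the job in, once; it reports no verdict.
Trained networks look in the newest picture that a camera, given by its name, has taken for a name from the list of things; names that differ only in an ending like _2 or _b are one class to them, and where a whole thing is asked for, a point or a joint stands for the part that bears it (a point fixed in the world has none). Each returns a list of dicts, best first, with "score" (0 to 1); they miss things now and then, are a little off and sometimes report something else, mostly with a low value. They report only what shows in the picture. A call takes as long as a camera call.
- nets.masks_of(label, camera): "region" (480x640 bool, what is visible of it) and "bbox" ([centre column, centre row, width, height] as shares, 0 to 1, of the picture: columns of its width, rows of its height, round what is visible of it).
- nets.place_of(label, camera): "position" ([column, row] as shares, 0 to 1, of the picture: columns of its width, rows of its height: a listed point, or the origin of a listed thing).
The state is a dict: "clock": time; "joint_positions": joint angles; "joint_vel": joint speeds; "joint_efforts": joint torques, N m; "position": TCP position; "tool_rot": TCP orientation; "force": force on the tool from outside, world axes, zero at the start; "moment": the same for the moment, N m; "finger_gap": finger opening in m.
Only numpy, scipy, OpenCV 4.12 (cv2) and the standard library are available. Lean on these libraries where they do the work, as an engineer would, in place of code of your own. Each camera call takes 0.05 s, during which the arm holds its last target.

### The job

Put the reagent rack with the three dropper bottles back into its own lane of the parking station, the lane whose label shows three circles in a row. Keep it upright and slide it in round nose first through the lane's spring gate, under the steel rails, until it is fully home and the gate has shut behind it, then let go. Leave the other two racks, the beaker and the wash bottle as they are.

Things in the scene. Friction and masses are not known exactly. Their poses are not given: they have to be found in the camera images.
- rack_three: The rack to return: grey plastic with three white dropper bottles with pointed caps in a row, one rigid piece, 0.2 to 0.4 kg, upright. Foot 100 long x 41 wide x 9 high, half-round nose (in plan) at +x, square tail. On it a body 100 x 30 wide, up to 72, same round nose, sides flat from x -50 to +35. Caps, at most 25 wide, rise to 104. Origin: centre of the underside; x to the nose, z up.
- rack_grip (a point): Middle of the top band of that rack's body (flat sides 30 apart), 62 above its underside. Grip here across the width, fingertips no lower than 42 above the rack's underside, so that the fingers pass over the station's rails and gates.
- rack_nose (a point): Foremost point of that rack's round nose, at mid-height of its foot (x 50, z 4.5 in the rack's frame).
- station: Parking station, fixed: flat base 262 x 232 x 5 with three parallel lanes 76 apart (left +y, middle, right -y), alike in size. Origin: on the bench, middle lane, in the plane of the gates; x = pushing-in direction. Mouths from x -38 to -8, side walls narrowing from 62 to 46 apart, no rails; channels from -8 to 142; white rear housing, 40 high, from 142 to 227, its front face the end stop.
- station_rails (a point): Point in the middle lane, 67 past the gate plane, level with the rail tops. All lanes: channel 46 wide, floor 5 above the bench; steel rails 18 to 22 above the bench overhang both sides and leave a 35 wide slot. A rack's foot runs beneath the rails (4 headroom), its body in the slot, so it can enter only through the mouth, level.
- label_three: White card 64 x 48 x 2 with three black circles (15 across) in a row: marks this rack's lane (left, middle or right by the run). Flat on the rear housing. Origin: centre of its underside, on the lane's centre line, 184 past the gate plane, 40 above the bench; x into the lane. The rack fully home (nose on the end stop, tail 42 past the gate) has its origin 92 before this point, 35 below.
- label_two: Same card with two large circles (21 across): an empty lane, not for this rack.
- label_five: Same card with five small circles (8 across): the lane in which the tube rack is parked.
- gate_left (a joint): Spring gate of the left (+y) lane: steel flap across the lane, 34 wide, 23 to 41 above the bench, on an upright hinge 22 to the left of the lane's centre line. 0 = shut, 1.6 rad = folded inwards along the lane's left side. A rack pushed in swings it open (1 to 3 N); it springs shut once the tail is 34 past the gate plane. It cannot swing outwards.
- gate_middle (a joint): The middle lane's gate, as gate_left.
- gate_right (a joint): The right (-y) lane's gate, as gate_left.
- rack_two: Another rack, same foot and body, with two wide metal-lidded jars, 94 high. Stands on the bench; leave it. Origin as for the three-bottle rack.
- rack_five: Another rack, same foot and body, with five thin capped tubes, 94 high. Parked fully home in its lane; leave it. Origin as for the three-bottle rack.
- beaker: Empty glass beaker, 84 wide, 110 high; leave it. Origin: centre of its underside.
- wash_bottle: White bottle, 60 wide, 150 high; leave it. Origin: centre of its underside.

How it is judged:
On the way:
1. the three-bottle rack, upright and nose first in its own lane, holds a spring gate open (x of rack_three in the frame of label_three between -0.245 and -0.11 m and y of rack_three in the frame of label_three between -0.008 and 0.008 m and horizontal distance between rack_nose and label_three below 0.195 m and value of joint any of gate_left, gate_middle, gate_right above 0.5 rad and angle between rack_three's own z axis and vertical below 0.2 rad), for 0.1 s.
At the end, for the whole second after the job is handed in: The three-bottle rack stands upright at rest in the lane with the three-circle label, nose inwards, within 6 mm of fully home, foot on the lane floor under the rails, released, and all three spring gates are shut (x of rack_three in the frame of label_three between -0.098 and -0.088 m and y of rack_three in the frame of label_three between -0.005 and 0.005 m and z of rack_three in the frame of label_three below -0.031 m and horizontal distance between rack_nose and label_three below 0.055 m and angle between rack_three's own z axis and vertical below 0.06 rad and linear speed of rack_three below 0.02 m/s and value of joint each of gate_left, gate_middle, gate_right below 0.12 rad); the robot touches nothing.
It fails at once if the three-bottle rack is tipped by more than about 30 degrees (angle between rack_three's own z axis and vertical above 0.52 rad).
It fails at once if another rack is moved by more than 2 cm (distance of any of rack_two, rack_five from where it was at the start of the episode above 0.02 m).
It fails at once if the beaker or the wash bottle is moved by more than 3 cm (distance of any of beaker, wash_bottle from where it was at the start of the episode above 0.03 m).
It also fails if it takes over 51 s, if anything falls off the work surface, if the arm or the gripper's body presses on something with over 40 N, if the wrist force passes 120 N, or if a joint passes its speed limit or range.

## Working session

There is one attempt and no reset: what is moved stays moved. The work goes in short steps, Python scripts to look and compute and a tool call to move; the robot and the scene stay as the last step left them, time stands still between calls to the robot, and variables do not carry over. Pictures are saved under pics/ and viewed, and the job is handed in when it is done.

Besides the shell and the picture viewer there is one more tool, called after ">>>" as name(argument=value, ...) on one line, values as JSON. apply_moves: Moves the arm, as the interface text tells. Its arguments: {"type":"object","properties":{"commands":{"type":"array"},"newtons":{"type":"number"}},"required":["commands"]}

```bash
mkdir -p pics; ls; python3 - <<'E'
from station import state, grab_frame, nets
import cv2
s=state();print(s)
for n in ["side","top","wrist"]:
    f=grab_frame(n);cv2.imwrite(f"pics/{n}0.png",f["image"]);print(n,f["fx"],f["fy"],f["cx"],f["cy"],f["xyz"],f["rotation"])
E
```

```text
pics
{'clock': 0.0, 'joint_positions': array([-1.18721238,  0.41190491, -0.01274542,  1.59699435,  0.00562011,
        1.13432785, -0.08222032]), 'joint_vel': array([ 3.75508747e-05,  9.64111398e-04,  5.47624888e-04, -7.35826778e-04,
       -9.45460649e-04, -1.46223007e-04, -1.64366033e-03]), 'joint_efforts': array([ 8.90979827e-04, -5.87965643e+01,  6.41365182e-01, -2.91067582e+01,
       -5.39875659e-02,  1.86133379e-02,  1.70984031e-04]), 'position': array([0.27266691, 0.56183746, 0.22182615]), 'tool_rot': array([ 4.73169724e-04,  8.47505578e-01,  5.30785886e-01, -6.44201806e-04]), 'force': array([ 1.12516193, -0.35308179,  0.70128556]), 'moment': array([ 0.00199106,  0.0183208 , -0.01677419]), 'finger_gap': 0.08775928320488253}
side 560.647490106225 560.647490106225 329.0985582763962 250.02779580831748 [ 0.53823106 -0.87741699  0.89417008] [-0.38780254  0.91990195 -0.05486411  0.01948149]
top 538.2245365079716 538.2245365079716 319.3584714556627 236.63242079859586 [ 0.53363411 -0.04880904  1.26697065] [-0.03251398  0.71616412 -0.69700451  0.01537872]
wrist 341.65707088865327 341.65707088865327 323.95214522897095 237.23152965302762 [0.19852416 0.59736944 0.382513  ] [0.12805412 0.83789358 0.52471988 0.07877526]
```

View pics/top0.png

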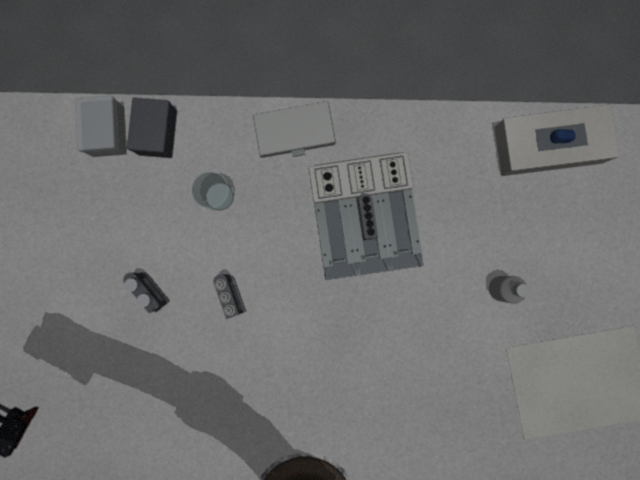

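View pics/side0.png

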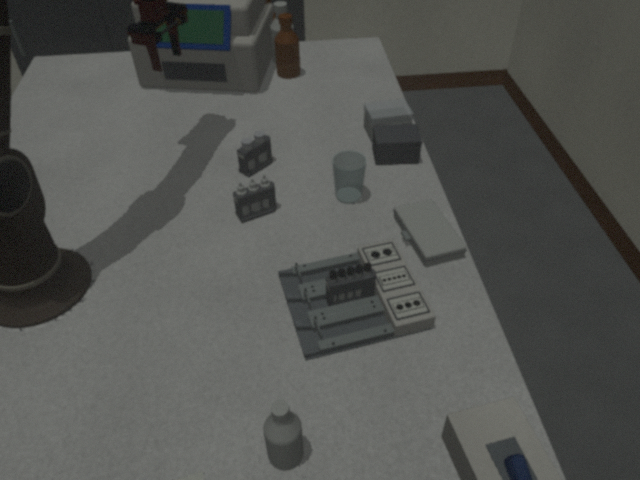

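```bash
cat > h.py <<'E'
from station import state, grab_frame, nets
import numpy as np, cv2
from scipy.spatial.transform import Rotation as R
def q(r): return R.from_quat([r[1],r[2],r[3],r[0]])
def ray(f,uv):
    d=q(f["rotation"]).apply([(uv[0]-f["cx"])/f["fx"],(uv[1]-f["cy"])/f["fy"],1.]); return np.array(f["xyz"]),d
def at(f,uv,z):
    c,d=ray(f,uv); return c+d*(z-c[2])/d[2]
def proj(f,p):
    v=q(f["rotation"]).inv().apply(np.atleast_2d(p)-f["xyz"]); return np.c_[v[:,0]/v[:,2]*f["fx"]+f["cx"],v[:,1]/v[:,2]*f["fy"]+f["cy"]]
def tri(fs,uvs):
    A=np.zeros((3,3));b=np.zeros(3)
    for f,u in zip(fs,uvs):
        c,d=ray(f,u);d=d/np.linalg.norm(d);M=np.eye(3)-np.outer(d,d);A+=M;b+=M@c
    return np.linalg.solve(A,b)
E
python3 - <<'E'
from h import *
z={'rack_three':0,'rack_grip':.062,'rack_nose':.0045,'station':0,'station_rails':.022,'label_three':.04,'label_two':.04,'label_five':.04,'rack_two':0,'rack_five':.005,'beaker':0,'wash_bottle':0}
for c in ["top","side"]:
    f=grab_frame(c)
    for n in z:
        for r in nets.place_of(n,c)[:2]:
            uv=np.array(r["position"])*[640,480]; print(c,n,round(r["score"],2),uv.round(1),at(f,uv,z[n]).round(4))
E
```

```text
top rack_three 0.72 [230.7 293.9] [0.4787 0.1878 0.    ]
top rack_grip 0.79 [225.1 297.1] [0.4739 0.1886 0.062 ]
top rack_grip 0.7 [219.8 272.2] [0.5291 0.2028 0.062 ]
top rack_nose 0.77 [221.3 276. ] [0.5201 0.2108 0.0045]
top station 0.79 [369.6 256.6] [ 0.5753 -0.1362  0.    ]
top station_rails 0.79 [371.7 228. ] [ 0.6409 -0.1381  0.022 ]
top label_three 0.76 [393.1 173.3] [ 0.7667 -0.1831  0.04  ]
top label_two 0.6 [331.9 183.8] [ 0.739  -0.0433  0.04  ]
top label_five 0.63 [365.8 177.8] [ 0.7548 -0.1209  0.04  ]
top rack_two 0.68 [148.4 290. ] [0.4822 0.3833 0.    ]
top rack_five 0.65 [368.5 217.9] [ 0.666  -0.1313  0.005 ]
top beaker 0.72 [219.3 191.6] [0.7204 0.2246 0.    ]
top wash_bottle 0.85 [497.9 283.8] [ 0.5201 -0.4356  0.    ]
top wash_bottle 0.43 [221.6 191.4] [0.7211 0.2191 0.    ]
side rack_three 0.6 [257.8 212.7] [0.4802 0.185  0.    ]
side rack_grip 0.6 [255.7 189.9] [0.4813 0.1961 0.062 ]
side rack_grip 0.31 [351.4 295.7] [ 0.6602 -0.1626  0.062 ]
side rack_nose 0.69 [274.8 203.6] [0.5234 0.2092 0.0045]
side station 0.7 [304.6 309.9] [ 0.568  -0.1358  0.    ]
side station_rails 0.91 [342.2 296.2] [ 0.6471 -0.1273  0.022 ]
side label_three 0.7 [406.5 303.8] [ 0.7688 -0.178   0.04  ]
side label_three 0.35 [259.7 165.8] [0.4924 0.3238 0.04  ]
side label_two 0.62 [380.3 253. ] [ 0.7432 -0.0303  0.04  ]
side label_five 0.6 [393.  275.5] [ 0.7574 -0.0993  0.04  ]
side rack_two 0.9 [260.1 169.6] [0.4908 0.3626 0.    ]
side rack_five 0.96 [351.1 299. ] [ 0.6666 -0.1225  0.005 ]
side beaker 0.88 [349.1 195.4] [ 0.712  0.224 -0.   ]
side wash_bottle 0.7 [287.2 455.3] [ 0.5128 -0.4431  0.    ]
```

```bash
python3 - <<'E'
from h import *
t=cv2.imread("pics/top0.png");s=cv2.imread("pics/side0.png")
def g(im): return cv2.convertScaleAbs(im,alpha=1.6,beta=20)
cv2.imwrite("pics/tz.png",g(cv2.resize(t[140:290,300:440],None,fx=4,fy=4,interpolation=cv2.INTER_CUBIC)))
cv2.imwrite("pics/tr.png",g(cv2.resize(t[255:335,110:260],None,fx=5,fy=5,interpolation=cv2.INTER_CUBIC)))
cv2.imwrite("pics/sz.png",g(cv2.resize(s[235:365,270:440],None,fx=4.5,fy=4.5,interpolation=cv2.INTER_CUBIC)))
E
```

```text
(no output)
```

View pics/tz.png

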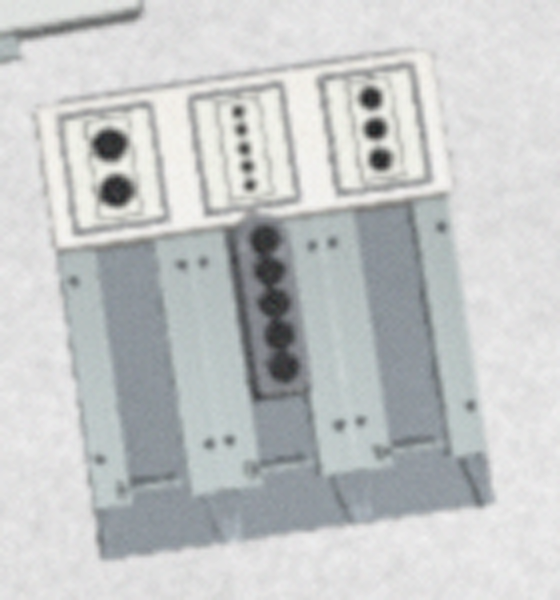

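View pics/tr.png

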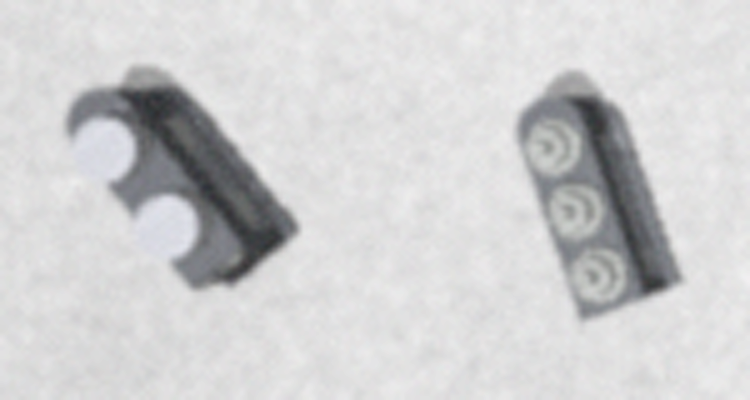

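View pics/sz.png

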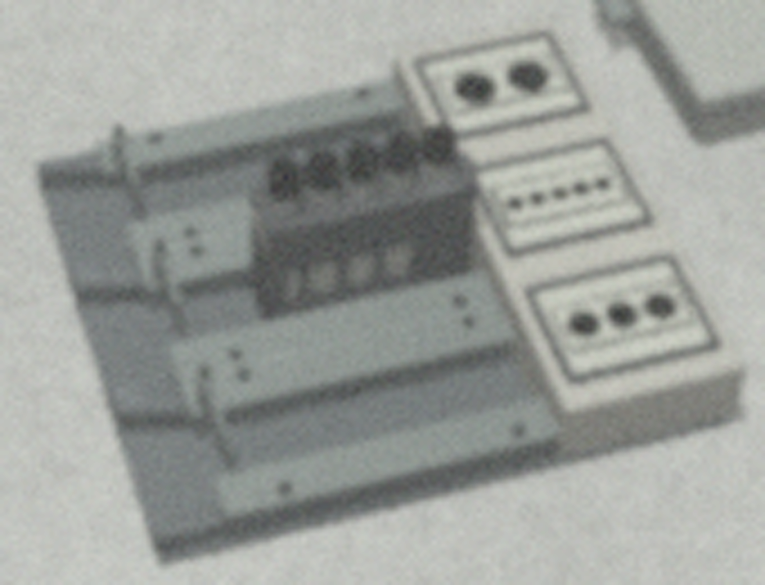

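```bash
python3 - <<'E'
from h import *
from scipy.optimize import least_squares
ft=grab_frame("top");fs=grab_frame("side")
def cv(p,o,k): return (np.array(p)+.5)/k-.5+np.array(o)
T=[((38,107),(.227,.116,.04)),((432,50),(.227,-.116,.04)),((449,192),(.142,-.116,.04)),((57,248),(.142,.116,.04)),((104,558),(-.038,.116,.005)),((494,503),(-.038,-.116,.005)),
((375,129),(.184,-.076,.042)),((244,148),(.184,0,.042)),((113,167),(.184,.076,.042))]
S=[((40,163),(-.038,.116,.005)),((160,545),(-.038,-.116,.005)),((622,315),(.184,-.076,.042)),((559,192),(.184,0,.042)),((500,82),(.184,.076,.042))]
def w(p,o): 
    c,s=np.cos(p[2]),np.sin(p[2]); o=np.array(o);return np.c_[p[0]+c*o[:,0]-s*o[:,1],p[1]+s*o[:,0]+c*o[:,1],o[:,2]]
def fit(sets,p0):
    def r(p): return np.concatenate([(proj(f,w(p,[b for a,b in L]))-np.array([cv(a,o,k) for a,b in L])).ravel() for f,L,o,k in sets])
    R_=least_squares(r,p0);return R_
a=(ft,T,(300,140),4);b=(fs,S,(270,235),4.5)
for n,s in (("top",[a]),("side",[b]),("both",[a,b])):
    r=fit(s,[.57,-.13,.15]);print(n,r.x.round(4),np.abs(r.fun).max().round(2)); print(r.fun.reshape(-1,2).round(1).tolist()); print("lab3",w(r.x,[(.184,-.076,.04)]).round(4))
# rack
U=[((582,320),(-.05,.015,.072)),((545,145),(.0,0,.104))]
for p,z in (((582,320),.072),((645,292),.072),((548,95),.072),((545,145),.104),((568,212),.104),((597,276),.104),((682,283),.009)):
    print(p,at(ft,cv(p,(110,255),5),z).round(4))
for c,f in (("top",ft),("side",fs)):
  for l in ("rack_three",):
    m=nets.masks_of(l,c)[0]; print(c,m["score"],m["bbox"],m["region"].sum())
E
```

```text
top [ 0.5754 -0.1403  0.1711] 1.68
[[-1.0, -0.5], [0.2, -0.9], [1.7, -0.2], [-0.5, 0.5], [-0.8, 0.6], [0.1, 0.2], [0.2, 0.0], [0.1, 0.1], [0.1, 0.1]]
lab3 [[ 0.7696 -0.1839  0.04  ]]
side [ 0.5766 -0.1339  0.1578] 1.04
[[0.2, 0.7], [-1.0, 1.0], [-0.3, -0.8], [0.2, -0.5], [1.0, -0.7]]
lab3 [[ 0.7702 -0.18    0.04  ]]
both [ 0.5757 -0.138   0.1644] 2.86
[[-1.4, -1.1], [-0.1, -0.8], [1.1, -0.1], [-1.2, -0.1], [-2.0, 0.2], [-0.9, 0.3], [-0.3, -0.0], [-0.4, -0.2], [-0.4, -0.3], [-0.4, 2.3], [-0.9, 2.9], [-0.3, 0.4], [0.0, 0.6], [0.6, 0.3]]
lab3 [[ 0.7697 -0.1829  0.04  ]]
(582, 320) [0.4272 0.1827 0.072 ]
(645, 292) [0.4403 0.1552 0.072 ]
(548, 95) [0.526  0.2019 0.072 ]
(545, 145) [0.5046 0.1956 0.104 ]
(568, 212) [0.4761 0.1844 0.104 ]
(597, 276) [0.4491 0.1708 0.104 ]
(682, 283) [0.4401 0.1489 0.009 ]Traceback (most recent call last):
  File "<stdin>", line 22, in <module>
IndexError: list index out of range
```

>>> apply_moves(commands=[{"dp": [-6.2, 8.7, 0], "rotation": [0, 0, -6.3], "grip": 0}, {"dp": [-6.2, 8.7, 0], "rotation": [0, 0, -6.3], "grip": 0}, {"dp": [-6.2, 8.7, 0], "rotation": [0, 0, -6.3], "grip": 0}, {"dp": [-6.2, 8.7, 0], "rotation": [0, 0, -6.3], "grip": 0}, {"dp": [-6.2, 8.7, 0], "rotation": [0, 0, -6.3], "grip": 0}, {"dp": [-6.2, 8.7, 0], "rotation": [0, 0, -6.3], "grip": 0}, {"dp": [-6.2, 8.7, 0], "rotation": [0, 0, -6.3], "grip": 0}, {"dp": [-6.2, 8.7, 0], "rotation": [0, 0, -6.3], "grip": 0}, {"dp": [-6.2, 8.7, 0], "rotation": [0, 0, -6.3], "grip": 0}, {"dp": [-6.2, 8.7, 0], "rotation": [0, 0, -6.3], "grip": 0}, {"dp": [-6.2, 8.7, 0], "rotation": [0, 0, -6.3], "grip": 0}, {"dp": [-6.2, 8.7, 0], "rotation": [0, 0, -6.3], "grip": 0}])

```text
clock: 2.8
position: [0.4772, 0.1885, 0.2227]
tool_rot: [-0.0, 0.54, 0.842, 0.0]
force: [-0.2, -0.1, 0.0]
finger_gap: 0.0877
```

```bash
cat >> h.py <<'E'
def tool(): 
    s=state(); return s,np.array(s["position"]),q(s["tool_rot"])
def goal(p,xang):
    """units to reach world p with tool down and tool x at xang deg"""
    s,P,Q=tool(); dp=Q.inv().apply(np.array(p)-P)/.04
    a=np.radians(xang); X=np.array([np.cos(a),np.sin(a),0]);Z=np.array([0,0,-1.]);Y=np.cross(Z,X)
    T=R.from_matrix(np.c_[X,Y,Z]); rv=np.degrees((Q.inv()*T).as_rotvec())/8
    return dp.round(3),rv.round(3)
def info():
    s,P,Q=tool();x=Q.apply([1,0,0]);z=Q.apply([0,0,1]);print("t",round(s["clock"],2),"P",P.round(4),"xang",np.degrees(np.arctan2(x[1],x[0])).round(2),"z",z.round(4),"F",np.round(s["force"],1),"gap",round(s["finger_gap"],4),"j",np.round(s["joint_positions"],2))
E
python3 - <<'E'
from h import *
info();f=grab_frame("wrist");cv2.imwrite("pics/w1.png",f["image"])
z={'rack_three':0,'rack_grip':.062,'rack_nose':.0045}
for n in z:
    for r in nets.place_of(n,"wrist")[:2]:
        uv=np.array(r["position"])*[640,480]; print(n,round(r["score"],2),uv.round(1),at(f,uv,z[n]).round(4))
E
```

```text
t 2.8 P [0.4772 0.1885 0.2227] xang 114.61 z [-1.e-04  6.e-04 -1.e+00] F [-0.2 -0.1  0. ] gap 0.0877 j [-0.49  0.22  0.03  1.87 -0.01  1.06  1.54]
rack_three 0.87 [321.2 204.2] [0.4757 0.184  0.    ]
rack_grip 0.55 [321.7 215.5] [0.4738 0.1842 0.062 ]
```

View pics/w1.png

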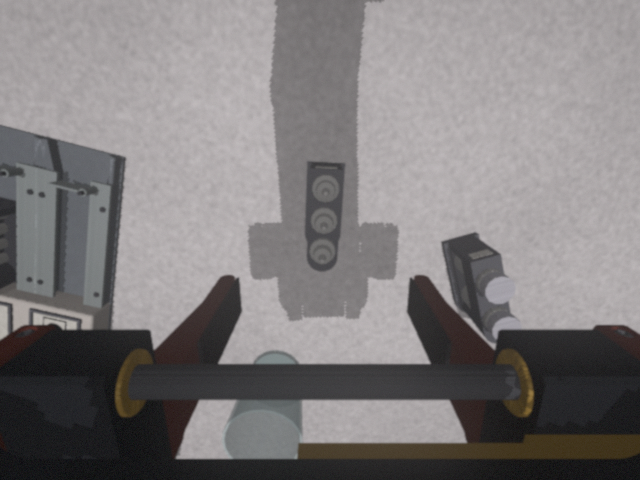

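```bash
python3 - <<'E'
from h import *
im=cv2.imread("pics/w1.png")
cv2.imwrite("pics/w1z.png",cv2.convertScaleAbs(cv2.resize(im[150:280,280:370],None,fx=4.6,fy=4.6,interpolation=cv2.INTER_CUBIC),alpha=1.8,beta=20))
E
```

```text
(no output)
```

View pics/w1z.png

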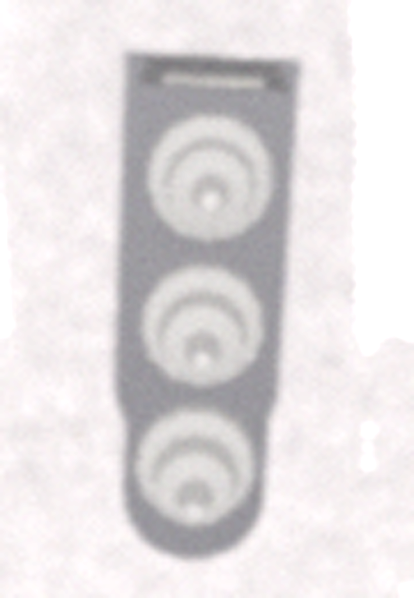

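```bash
python3 - <<'E'
from h import *
f=grab_frame("wrist")
c=lambda p:(np.array(p)+.5)/4.6-.5+np.array([280,150])
for p,z in (((209,200),.104),((202,352),.104),((193,497),.104),((127,53),.009),((300,62),.009),((140,85),.072),((288,92),.072),((195,557),.072),((116,370),.009),((280,370),.009)): print(p,at(f,c(p),z).round(4))
# predicted outline for hypotheses
for x,y,a in ((.476,.1845,24),):
    a=np.radians(a);M=np.array([[np.cos(a),-np.sin(a)],[np.sin(a),np.cos(a)]])
    for o in ((-.05,.0205,.009),(-.05,-.0205,.009),(-.05,.015,.072),(-.05,-.015,.072),(.05,0,.072),(.05,0,.0045)):
        w=M@o[:2]+[x,y]; uv=proj(f,[*w,o[2]])[0]; print(o,((uv-[280,150]+.5)*4.6-.5).round(0))
E
```

```text
(209, 200) [0.446  0.1747 0.104 ]
(202, 352) [0.4722 0.1853 0.104 ]
(193, 497) [0.4988 0.1956 0.104 ]
(127, 53) [0.4376 0.15   0.009 ]
(300, 62) [0.4226 0.1876 0.009 ]
(140, 85) [0.4362 0.1555 0.072 ]
(288, 92) [0.4253 0.1823 0.072 ]
(195, 557) [0.5222 0.2065 0.072 ]
(116, 370) [0.5091 0.1786 0.009 ]
(280, 370) [0.4922 0.2155 0.009 ]
(-0.05, 0.0205, 0.009) [283.  51.]
(-0.05, -0.0205, 0.009) [107.  49.]
(-0.05, 0.015, 0.072) [270.  77.]
(-0.05, -0.015, 0.072) [116.  75.]
(0.05, 0, 0.072) [189. 552.]
(0.05, 0, 0.0045) [192. 450.]
```

```bash
python3 -c "
from h import *
print(goal([.4762,.1876,.046],111.7))"
```

```text
(array([-4.000e-03, -3.000e-02,  4.415e+00]), array([-0.001, -0.001,  0.365]))
```

>>> apply_moves(commands=[{"dp": [0, -0.03, 1], "rotation": [0, 0, 0.36], "grip": 0}, {"dp": [0, -0.03, 2], "rotation": [0, 0, 0.36], "grip": 0}, {"dp": [0, -0.03, 3], "rotation": [0, 0, 0.36], "grip": 0}, {"dp": [0, -0.03, 4], "rotation": [0, 0, 0.36], "grip": 0}, {"dp": [0, -0.03, 4.4], "rotation": [0, 0, 0.36], "grip": 0}, {"dp": [0, -0.03, 4.4], "rotation": [0, 0, 0.36], "grip": 0}, {"dp": [0, -0.03, 4.4], "rotation": [0, 0, 0.36], "grip": 0}, {"dp": [0, -0.03, 4.4], "rotation": [0, 0, 0.36], "grip": 0}])

```text
clock: 3.85
position: [0.4771, 0.1884, 0.0479]
tool_rot: [0.0, 0.561, 0.828, 0.001]
force: [-0.4, 0.1, 0.9]
finger_gap: 0.088
```

```bash
python3 - <<'E'
from h import *
info();f=grab_frame("wrist");cv2.imwrite("pics/w2.png",f["image"])
E
```

```text
t 3.85 P [0.4771 0.1884 0.0479] xang 111.75 z [ 0.0019  0.0012 -1.    ] F [-0.4  0.1  0.9] gap 0.088 j [-0.49  0.45  0.02  2.03 -0.02  0.66  1.5 ]
```

View pics/w2.png

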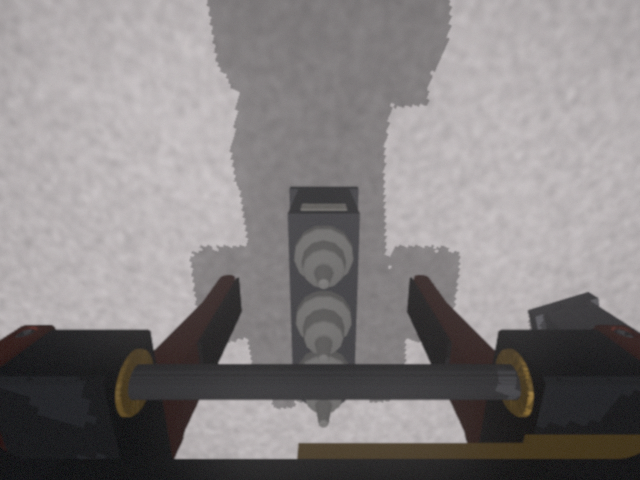

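>>> apply_moves(commands=[{"dp": [0, 0, 0], "rotation": [0, 0, 0], "grip": 1}, {"dp": [0, 0, 0], "rotation": [0, 0, 0], "grip": 1}, {"dp": [0, 0, 0], "rotation": [0, 0, 0], "grip": 1}, {"dp": [0, 0, 0], "rotation": [0, 0, 0], "grip": 1}, {"dp": [0, 0, 0], "rotation": [0, 0, 0], "grip": 1}, {"dp": [0, 0, 0], "rotation": [0, 0, 0], "grip": 1}, {"dp": [0, 0, 0], "rotation": [0, 0, 0], "grip": 1}, {"dp": [0, 0, 0], "rotation": [0, 0, 0], "grip": 1}], newtons=30)

```text
clock: 4.7
position: [0.4771, 0.1883, 0.048]
tool_rot: [0.001, 0.561, 0.828, 0.001]
force: [0.5, -1.0, -0.1]
finger_gap: 0.0299
```

```bash
python3 - <<'E'
from h import *
info()
E
```

```text
t 4.7 P [0.4771 0.1883 0.048 ] xang 111.75 z [ 0.002   0.0012 -1.    ] F [ 0.5 -1.  -0.1] gap 0.0299 j [-0.49  0.45  0.02  2.03 -0.02  0.66  1.5 ]
```

>>> apply_moves(commands=[{"dp": [0, 0, -0.6], "rotation": [0, 0, 0], "grip": 1}, {"dp": [0, 0, -1.4], "rotation": [0, 0, 0], "grip": 1}, {"dp": [0, 0, -1.5], "rotation": [0, 0, 0], "grip": 1}, {"dp": [0, 0, -1.5], "rotation": [0, 0, 0], "grip": 1}, {"dp": [0, 0, -1.5], "rotation": [0, 0, 0], "grip": 1}])

```text
clock: 5.2
position: [0.4762, 0.1879, 0.1069]
tool_rot: [0.0, 0.561, 0.828, 0.0]
force: [-0.4, -0.4, -2.6]
finger_gap: 0.0298
```

```bash
python3 - <<'E'
from h import *
info();print(goal([.475,-.232,.108],99.6))
E
```

```text
t 5.2 P [0.4762 0.1879 0.1069] xang 111.75 z [ 7.e-04  5.e-04 -1.e+00] F [-0.4 -0.4 -2.6] gap 0.0298 j [-0.49  0.36  0.03  1.99 -0.01  0.79  1.49]
(array([-9.739, -3.918, -0.034]), array([ 0.006, -0.002,  1.519]))
```

>>> apply_moves(commands=[{"dp": [-0.5, -0.2, 0], "rotation": [0, 0, 0.1], "grip": 1}, {"dp": [-1.5, -0.6, 0], "rotation": [0, 0, 0.2], "grip": 1}, {"dp": [-2.5, -1.0, 0], "rotation": [0, 0, 0.4], "grip": 1}, {"dp": [-3.5, -1.4, 0], "rotation": [0, 0, 0.5], "grip": 1}, {"dp": [-4.5, -1.8, 0], "rotation": [0, 0, 0.7], "grip": 1}, {"dp": [-5.5, -2.2, 0], "rotation": [0, 0, 0.9], "grip": 1}, {"dp": [-6.5, -2.6, 0], "rotation": [0, 0, 1.0], "grip": 1}, {"dp": [-7.5, -3.0, 0], "rotation": [0, 0, 1.2], "grip": 1}, {"dp": [-8.5, -3.4, 0], "rotation": [0, 0, 1.4], "grip": 1}, {"dp": [-9.3, -3.7, 0], "rotation": [0, 0, 1.5], "grip": 1}, {"dp": [-9.74, -3.92, 0], "rotation": [0, 0, 1.52], "grip": 1}, {"dp": [-9.74, -3.92, 0], "rotation": [0, 0, 1.52], "grip": 1}])

```text
clock: 6.4
position: [0.4732, -0.2354, 0.1051]
tool_rot: [-0.001, 0.647, 0.762, -0.001]
force: [-0.1, 0.7, -2.6]
finger_gap: 0.0302
```

```bash
python3 - <<'E'
from h import *
info()
for n in ("wrist","top","side"):
    f=grab_frame(n);cv2.imwrite(f"pics/{n}3.png",f["image"])
    if n!="wrist":
        z={'rack_three':.06,'rack_grip':.122,'rack_nose':.0645}
        for l in z:
            for r in nets.place_of(l,n)[:1]:
                uv=np.array(r["position"])*[640,480]; print(n,l,round(r["score"],2),uv.round(1),at(f,uv,z[l]).round(4))
E
```

```text
t 6.4 P [ 0.4732 -0.2354  0.1051] xang 99.31 z [-2.1e-03 -6.0e-04 -1.0e+00] F [-0.1  0.7 -2.6] gap 0.0302 j [ 0.2   0.39  0.22  1.96 -0.11  0.8   2.21]
top rack_grip 0.59 [417.4 304. ] [ 0.4743 -0.2304  0.122 ]
top rack_nose 0.5 [407.4 280.4] [ 0.5226 -0.2166  0.0645]
side rack_grip 0.64 [258.  312.1] [ 0.4815 -0.232   0.122 ]
side rack_nose 0.7 [284.8 326.5] [ 0.5259 -0.2246  0.0645]
```

View pics/wrist3.png

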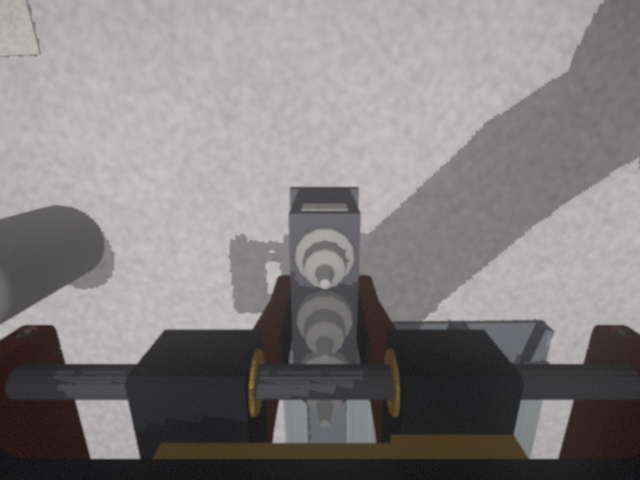

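View pics/top3.png

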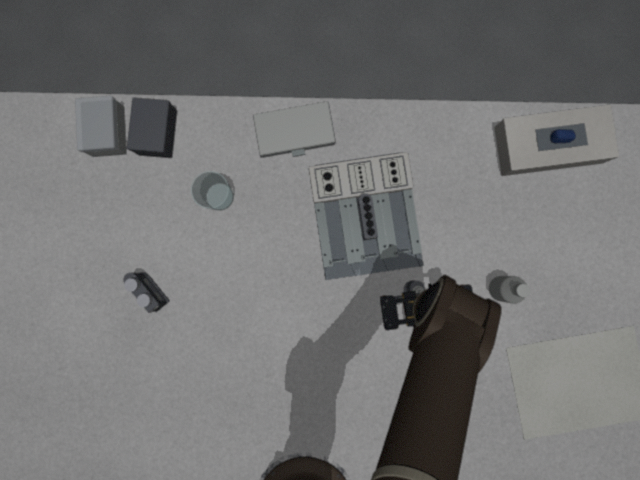

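View pics/side3.png

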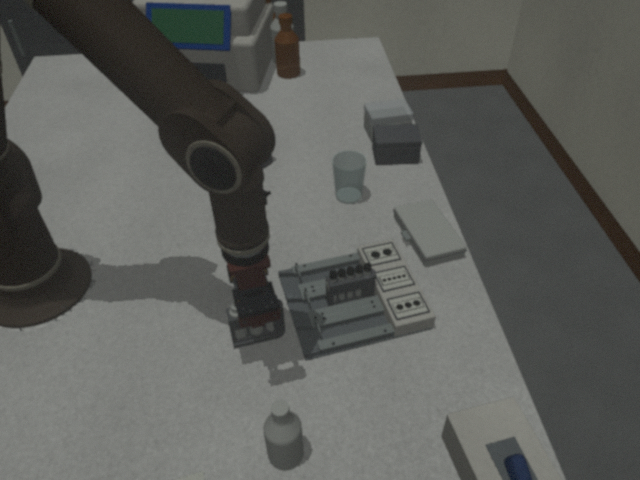

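```bash
python3 - <<'E'
from h import *
im=cv2.imread("pics/wrist3.png")
cv2.imwrite("pics/w3z.png",cv2.convertScaleAbs(cv2.resize(im[310:450,240:400],None,fx=4.2,fy=4.2,interpolation=cv2.INTER_CUBIC),alpha=1.8,beta=20))
E
```

```text
(no output)
```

View pics/w3z.png

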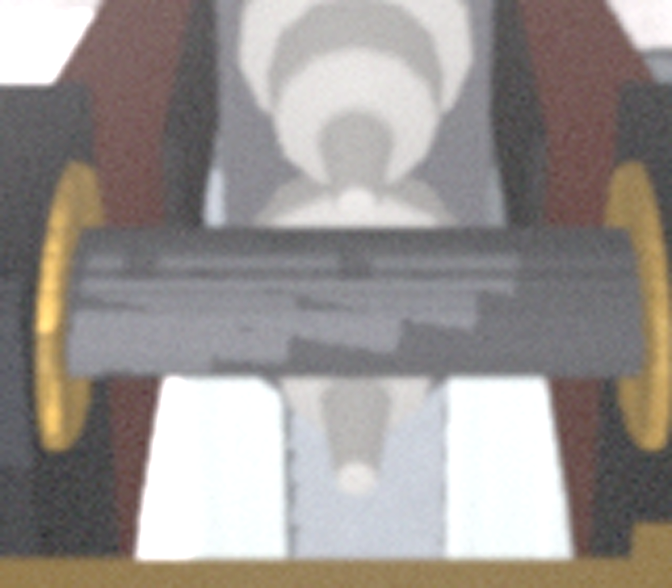

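```bash
python3 - <<'E'
from h import *
f=grab_frame("wrist")
c=lambda p:(np.array(p)+.5)/4.2-.5+np.array([240,310])
def st(p,s=(.5757,-.138,.167)):
    d=np.array(p[:2])-s[:2];co,si=np.cos(s[2]),np.sin(s[2]);return np.array([co*d[0]+si*d[1],-si*d[0]+co*d[1]])
for p in ((288,430),(291,550),(444,430),(443,550)):
    w=at(f,c(p),.022);print(p,w.round(4),st(w).round(4))
# cap tip check (front cap tip z .104 above base .057)
for p in ((357,205),(355,478)):
    w=at(f,c(p),.105-.048+.104);print(p,w.round(4))
E
for i in 1; do :; done
```

```text
(288, 430) [ 0.6327 -0.2193  0.022 ] [ 0.0427 -0.0897]
(291, 550) [ 0.6651 -0.2136  0.022 ] [ 0.0756 -0.0894]
(444, 430) [ 0.6271 -0.1866  0.022 ] [ 0.0427 -0.0565]
(443, 550) [ 0.6595 -0.1807  0.022 ] [ 0.0755 -0.056 ]
(357, 205) [ 0.4721 -0.232   0.161 ]
(355, 478) [ 0.5017 -0.2271  0.161 ]
```

```bash
cat >> h.py <<'E'
YAW=9.8
G=np.array([.5879,-.2134]);D=np.array([np.cos(np.radians(YAW)),np.sin(np.radians(YAW))]);N=np.array([-D[1],D[0]])
def lane(x,z,y=0): return goal([*(G+D*x+N*y),z],90+YAW)
def where():
    info();s,P,Q=tool();d=P[:2]-G;print("lane x,y",round(d@D,4),round(d@N,4))
E
python3 - <<'E'
from h import *
where();print(lane(-.115,.0555))
E
```

```text
t 6.9 P [ 0.4752 -0.2314  0.1067] xang 99.66 z [ 8.e-04  6.e-04 -1.e+00] F [ 0.1  0.3 -2.4] gap 0.0298 j [ 0.19  0.39  0.22  1.96 -0.11  0.8   2.21]
lane x,y -0.1142 0.0014
(array([-0.036, -0.022,  1.28 ]), array([ 0.006, -0.003, -0.018]))
```

```bash
python3 - <<'E'
from h import *
f=grab_frame("wrist");im=f["image"];where();print(f["xyz"])
cv2.imwrite("pics/w4z.png",cv2.convertScaleAbs(cv2.resize(im[310:450,240:400],None,fx=4.2,fy=4.2,interpolation=cv2.INTER_CUBIC),alpha=1.8,beta=20))
E
```

```text
t 6.95 P [ 0.4751 -0.2316  0.1067] xang 99.64 z [ 8.e-04  6.e-04 -1.e+00] F [-0.1 -0.1 -2.5] gap 0.0299 j [ 0.19  0.39  0.22  1.96 -0.11  0.8   2.21]
lane x,y -0.1142 0.0013
[ 0.39372153 -0.24567395  0.26724703]
```

View pics/w4z.png

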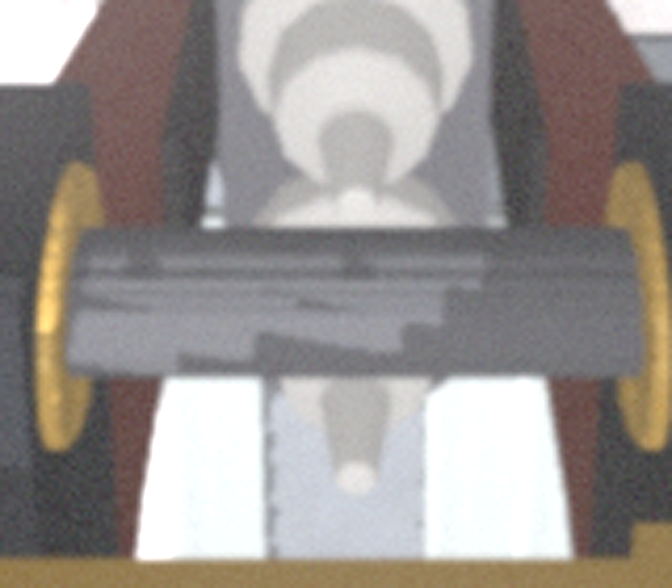

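```bash
python3 - <<'E'
from h import *
f=grab_frame("wrist")
c=lambda p:(np.array(p)+.5)/4.2-.5+np.array([240,310])
for p,z in (((267,430),.022),((269,545),.022),((424,430),.022),((425,545),.022),((357,205),.163),((355,478),.163)):
    w=at(f,c(p),z)[:2]-G;print(p,(w@D).round(4),(w@N).round(4))
E
```

```text
(267, 430) 0.0432 -0.0184
(269, 545) 0.0746 -0.0186
(424, 430) 0.0432 0.015
(425, 545) 0.0747 0.0156
(357, 205) -0.1188 0.001
(355, 478) -0.0893 0.0008
```

```bash
sed -i 's/^G=np.array(\[.5879,-.2134\])/G=np.array([.5881,-.2145])/' h.py; python3 - <<'E'
from h import *
where();print(lane(-.115,.0555))
E
```

```text
t 7.0 P [ 0.4751 -0.2318  0.1067] xang 99.63 z [ 8.e-04  5.e-04 -1.e+00] F [ 0.5  0.5 -2.5] gap 0.0298 j [ 0.19  0.39  0.22  1.96 -0.11  0.8   2.21]
lane x,y -0.1143 0.0022
(array([-0.056, -0.018,  1.281]), array([ 0.006, -0.003, -0.022]))
```

>>> apply_moves(commands=[{"dp": [-0.06, -0.02, 0.5], "rotation": [0, 0, -0.02], "grip": 1}, {"dp": [-0.06, -0.02, 1.0], "rotation": [0, 0, -0.02], "grip": 1}, {"dp": [-0.06, -0.02, 1.28], "rotation": [0, 0, -0.02], "grip": 1}, {"dp": [-0.06, -0.02, 1.28], "rotation": [0, 0, -0.02], "grip": 1}, {"dp": [-0.06, -0.02, 1.28], "rotation": [0, 0, -0.02], "grip": 1}, {"dp": [-0.06, -0.02, 1.28], "rotation": [0, 0, -0.02], "grip": 1}, {"dp": [-0.06, -0.02, 1.28], "rotation": [0, 0, -0.02], "grip": 1}])

```text
clock: 7.7
position: [0.4753, -0.2344, 0.0564]
tool_rot: [0.001, 0.644, 0.765, 0.001]
force: [-0.2, 0.4, -3.1]
finger_gap: 0.03
```

```bash
python3 - <<'E'
from h import *
where();print(lane(-.06,.0552))
f=grab_frame("side");im=f["image"]
cv2.imwrite("pics/s5.png",cv2.convertScaleAbs(cv2.resize(im[235:365,210:350],None,fx=4.5,fy=4.5,interpolation=cv2.INTER_CUBIC),alpha=1.8,beta=20))
E
```

```text
t 7.7 P [ 0.4753 -0.2344  0.0564] xang 99.78 z [ 2.2e-03  1.0e-04 -1.0e+00] F [-0.2  0.4 -3.1] gap 0.03 j [ 0.21  0.46  0.2   2.   -0.14  0.69  2.24]
lane x,y -0.1145 -0.0005
(array([0.012, 1.364, 0.032]), array([ 0.016,  0.002, -0.002]))
```

View pics/s5.png

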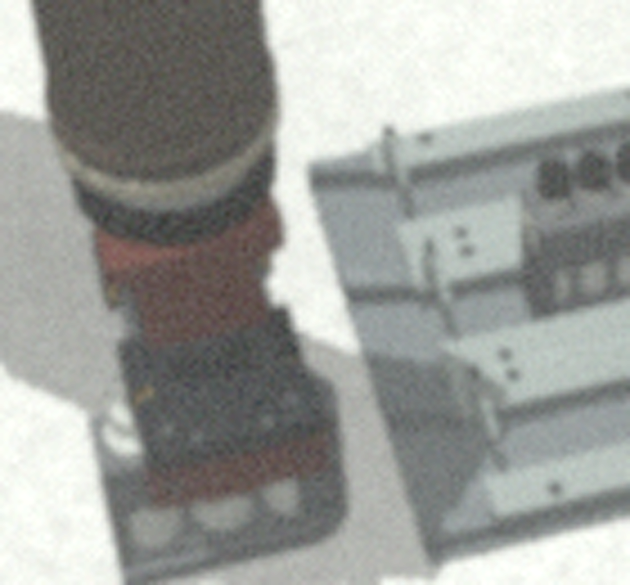

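>>> apply_moves(commands=[{"dp": [0, 0.3, 0.05], "rotation": [0, 0, 0], "grip": 1}, {"dp": [0, 0.6, 0.05], "rotation": [0, 0, 0], "grip": 1}, {"dp": [0, 0.9, 0.05], "rotation": [0, 0, 0], "grip": 1}, {"dp": [0, 1.2, 0.05], "rotation": [0, 0, 0], "grip": 1}, {"dp": [0, 1.3, 0.05], "rotation": [0, 0, 0], "grip": 1}, {"dp": [0, 1.3, 0.05], "rotation": [0, 0, 0], "grip": 1}, {"dp": [0, 1.3, 0.05], "rotation": [0, 0, 0], "grip": 1}, {"dp": [0, 1.3, 0.05], "rotation": [0, 0, 0], "grip": 1}])

```text
clock: 8.55
position: [0.5258, -0.2258, 0.0543]
tool_rot: [0.001, 0.644, 0.765, 0.0]
force: [-0.6, 0.2, -2.5]
finger_gap: 0.0302
```

```bash
python3 - <<'E'
from h import *
where();print(lane(-.02,.0550))
f=grab_frame("side");im=f["image"]
cv2.imwrite("pics/s6.png",cv2.convertScaleAbs(cv2.resize(im[255:365,230:370],None,fx=5,fy=5,interpolation=cv2.INTER_CUBIC),alpha=1.8,beta=20))
f=grab_frame("wrist");im=f["image"]
cv2.imwrite("pics/w6.png",cv2.convertScaleAbs(im,alpha=1.5,beta=20))
E
```

```text
t 8.55 P [ 0.5258 -0.2258  0.0543] xang 99.75 z [ 1.4e-03  1.0e-04 -1.0e+00] F [-0.6  0.2 -2.5] gap 0.0302 j [ 0.17  0.52  0.19  1.89 -0.15  0.74  2.19]
lane x,y -0.0633 -0.0006
(array([ 0.015,  1.083, -0.016]), array([ 0.01 ,  0.001, -0.006]))
```

View pics/s6.png

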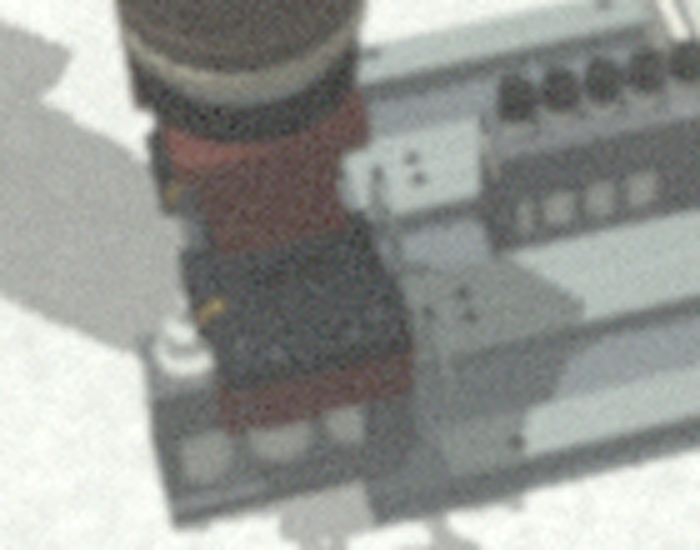

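View pics/w6.png

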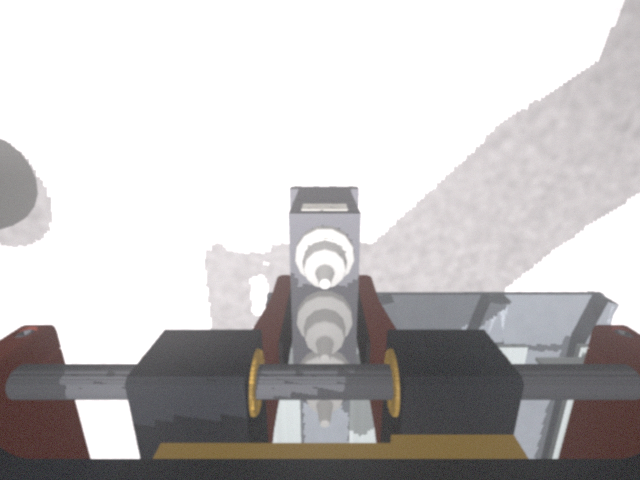

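>>> apply_moves(commands=[{"dp": [0.01, 0.2, 0], "rotation": [0, 0, 0], "grip": 1}, {"dp": [0.01, 0.4, 0], "rotation": [0, 0, 0], "grip": 1}, {"dp": [0.01, 0.6, 0], "rotation": [0, 0, 0], "grip": 1}, {"dp": [0.01, 0.8, 0], "rotation": [0, 0, 0], "grip": 1}, {"dp": [0.01, 1.0, 0], "rotation": [0, 0, 0], "grip": 1}, {"dp": [0.01, 1.0, 0], "rotation": [0, 0, 0], "grip": 1}, {"dp": [0.01, 1.0, 0], "rotation": [0, 0, 0], "grip": 1}])

```text
clock: 9.35
position: [0.5661, -0.2189, 0.0546]
tool_rot: [0.001, 0.644, 0.765, 0.001]
force: [0.8, -1.4, -3.1]
finger_gap: 0.0294
```

```bash
python3 - <<'E'
from h import *
where();print(lane(.03,.0545))
E
```

```text
t 9.35 P [ 0.5661 -0.2189  0.0546] xang 99.76 z [ 2.9e-03 -5.0e-04 -1.0e+00] F [ 0.8 -1.4 -3.1] gap 0.0294 j [ 0.15  0.57  0.19  1.81 -0.15  0.78  2.16]
lane x,y -0.0225 -0.0006
(array([0.015, 1.311, 0.005]), array([ 0.02 ,  0.007, -0.005]))
```

>>> apply_moves(commands=[{"dp": [0.01, 0.2, 0], "rotation": [0.02, 0, 0], "grip": 1}, {"dp": [0.01, 0.4, 0], "rotation": [0.02, 0, 0], "grip": 1}, {"dp": [0.01, 0.6, 0], "rotation": [0.02, 0, 0], "grip": 1}, {"dp": [0.01, 0.8, 0], "rotation": [0.02, 0, 0], "grip": 1}, {"dp": [0.01, 1.0, 0], "rotation": [0.02, 0, 0], "grip": 1}, {"dp": [0.01, 1.2, 0], "rotation": [0.02, 0, 0], "grip": 1}, {"dp": [0.01, 1.3, 0], "rotation": [0.02, 0, 0], "grip": 1}, {"dp": [0.01, 1.3, 0], "rotation": [0.02, 0, 0], "grip": 1}, {"dp": [0.01, 1.3, 0], "rotation": [0.02, 0, 0], "grip": 1}])

```text
clock: 10.25
position: [0.6175, -0.2097, 0.0548]
tool_rot: [0.001, 0.644, 0.765, -0.0]
force: [0.8, -1.5, -3.4]
finger_gap: 0.0299
```

```bash
python3 - <<'E'
from h import *
where();print(lane(.084,.0545))
f=grab_frame("side");im=f["image"]
cv2.imwrite("pics/s7.png",cv2.convertScaleAbs(cv2.resize(im[235:365,260:420],None,fx=4.5,fy=4.5,interpolation=cv2.INTER_CUBIC),alpha=1.8,beta=20))
E
```

```text
t 10.25 P [ 0.6175 -0.2097  0.0548] xang 99.76 z [ 7.0e-04 -1.2e-03 -1.0e+00] F [ 0.8 -1.5 -3.4] gap 0.0299 j [ 0.12  0.63  0.2   1.69 -0.15  0.84  2.12]
lane x,y 0.0298 -0.0003
(array([0.008, 1.356, 0.007]), array([ 0.003,  0.009, -0.005]))
```

View pics/s7.png

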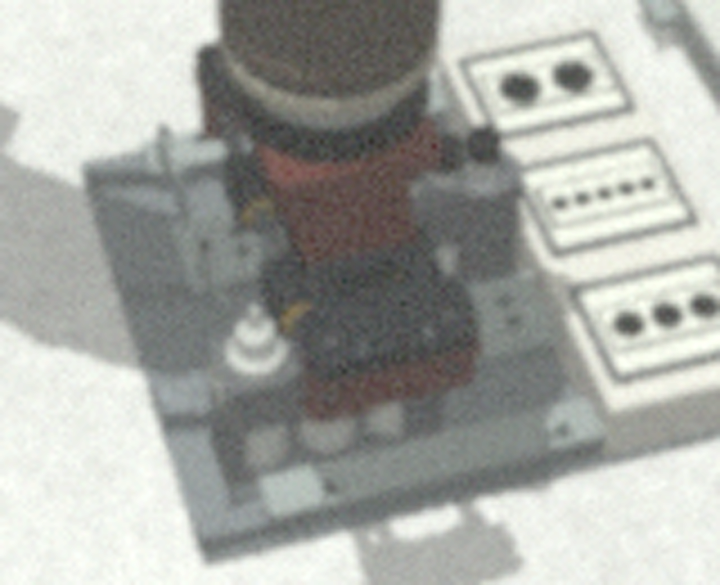

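>>> apply_moves(commands=[{"dp": [0.01, 0.2, 0], "rotation": [0, 0, 0], "grip": 1}, {"dp": [0.01, 0.4, 0], "rotation": [0, 0, 0], "grip": 1}, {"dp": [0.01, 0.6, 0], "rotation": [0, 0, 0], "grip": 1}, {"dp": [0.01, 0.8, 0], "rotation": [0, 0, 0], "grip": 1}, {"dp": [0.01, 1.0, 0], "rotation": [0, 0, 0], "grip": 1}, {"dp": [0.01, 1.2, 0], "rotation": [0, 0, 0], "grip": 1}, {"dp": [0.01, 1.35, 0], "rotation": [0, 0, 0], "grip": 1}, {"dp": [0.01, 1.35, 0], "rotation": [0, 0, 0], "grip": 1}, {"dp": [0.01, 1.35, 0], "rotation": [0, 0, 0], "grip": 1}, {"dp": [0.01, 1.35, 0], "rotation": [0, 0, 0], "grip": 1}])

```text
clock: 11.3
position: [0.6701, -0.2003, 0.0548]
tool_rot: [0.0, 0.645, 0.765, -0.0]
force: [0.3, 0.3, -1.8]
finger_gap: 0.0298
```

```bash
python3 - <<'E'
from h import *
where();print(lane(.094,.0540))
E
```

```text
t 11.3 P [ 0.6701 -0.2003  0.0548] xang 99.74 z [ 2.e-04 -1.e-03 -1.e+00] F [ 0.3  0.3 -1.8] gap 0.0298 j [ 0.09  0.7   0.2   1.55 -0.16  0.9   2.09]
lane x,y 0.0833 0.0
(array([-0.001,  0.269,  0.02 ]), array([ 0.   ,  0.007, -0.008]))
```

Gate side load has vanished (tail past). Small steps to the stop.

>>> apply_moves(commands=[{"dp": [0, 0.08, 0.01], "rotation": [0, 0, 0], "grip": 1}, {"dp": [0, 0.16, 0.02], "rotation": [0, 0, 0], "grip": 1}, {"dp": [0, 0.2, 0.02], "rotation": [0, 0, 0], "grip": 1}, {"dp": [0, 0.24, 0.02], "rotation": [0, 0, 0], "grip": 1}, {"dp": [0, 0.28, 0.02], "rotation": [0, 0, 0], "grip": 1}, {"dp": [0, 0.28, 0.02], "rotation": [0, 0, 0], "grip": 1}])

```text
clock: 11.9
position: [0.6783, -0.199, 0.0535]
tool_rot: [-0.002, 0.645, 0.764, -0.002]
force: [-9.5, -0.4, 2.0]
finger_gap: 0.0298
```

```bash
python3 - <<'E'
from h import *
where()
f=grab_frame("side");im=f["image"]
cv2.imwrite("pics/s8.png",cv2.convertScaleAbs(cv2.resize(im[235:365,270:430],None,fx=4.5,fy=4.5,interpolation=cv2.INTER_CUBIC),alpha=1.8,beta=20))
E
```

```text
t 11.9 P [ 0.6783 -0.199   0.0535] xang 99.69 z [-5.5e-03 -7.0e-04 -1.0e+00] F [-9.5 -0.4  2. ] gap 0.0298 j [ 0.09  0.72  0.2   1.53 -0.16  0.92  2.08]
lane x,y 0.0916 -0.0001
```

View pics/s8.png

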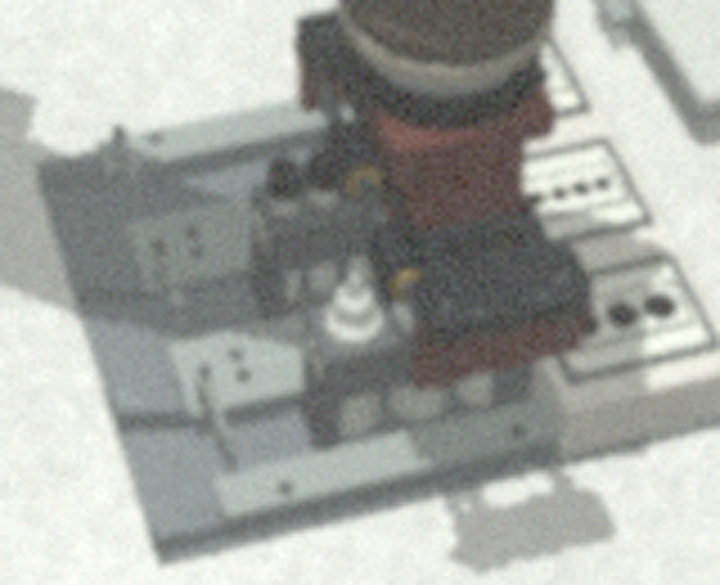

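>>> apply_moves(commands=[{"dp": [0, 0, 0.01], "rotation": [0, 0, 0], "grip": 1}, {"dp": [0, 0, 0.02], "rotation": [0, 0, 0], "grip": 0.36}, {"dp": [0, 0, 0.02], "rotation": [0, 0, 0], "grip": 0.36}, {"dp": [0, 0, 0.02], "rotation": [0, 0, 0], "grip": 0.36}, {"dp": [0, 0, 0.02], "rotation": [0, 0, 0], "grip": 0.36}, {"dp": [0, 0, 0.02], "rotation": [0, 0, 0], "grip": 0.36}])

```text
clock: 12.55
position: [0.6785, -0.199, 0.0528]
tool_rot: [-0.002, 0.645, 0.764, -0.002]
force: [-0.3, -0.7, 0.5]
finger_gap: 0.0559
```

```bash
python3 - <<'E'
from h import *
where()
f=grab_frame("wrist");cv2.imwrite("pics/w9.png",cv2.convertScaleAbs(f["image"],alpha=1.5,beta=20))
E
```

```text
t 12.55 P [ 0.6785 -0.199   0.0528] xang 99.7 z [-5.1e-03 -8.0e-04 -1.0e+00] F [-0.3 -0.7  0.5] gap 0.0559 j [ 0.09  0.72  0.2   1.53 -0.16  0.92  2.08]
lane x,y 0.0918 -0.0001
```

View pics/w9.png

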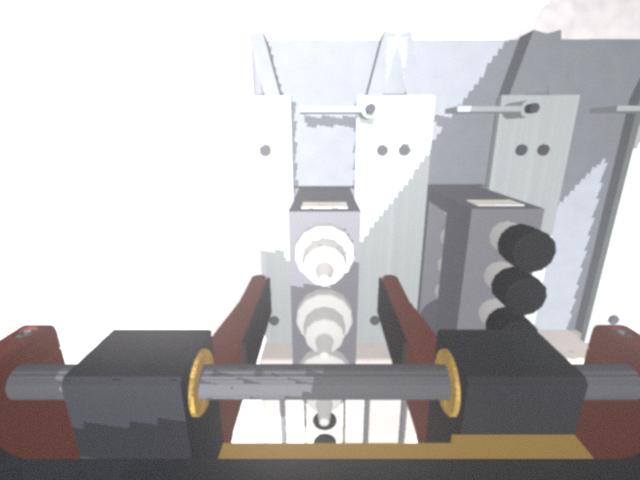

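The picture shows both fingers clear of the rack, the rack centred in its lane, and the right-lane gate shut behind it (around (335,108)). Retreat straight up.

>>> apply_moves(commands=[{"dp": [0, 0, -0.5], "rotation": [0, 0, 0], "grip": 0.36}, {"dp": [0, 0, -1.3], "rotation": [0, 0, 0], "grip": 0.36}, {"dp": [0, 0, -2.3], "rotation": [0, 0, 0], "grip": 0.36}, {"dp": [0, 0, -3.3], "rotation": [0, 0, 0], "grip": 0.36}, {"dp": [0, 0, -3.5], "rotation": [0, 0, 0], "grip": 0.36}, {"dp": [0, -2, -3.5], "rotation": [0, 0, 0], "grip": 0.36}, {"dp": [0, -4, -3.5], "rotation": [0, 0, 0], "grip": 0.36}, {"dp": [0, -5, -3.5], "rotation": [0, 0, 0], "grip": 0.36}, {"dp": [0, -5, -3.5], "rotation": [0, 0, 0], "grip": 0.36}, {"dp": [0, -5, -3.5], "rotation": [0, 0, 0], "grip": 0.36}, {"dp": [0, -5, -3.5], "rotation": [0, 0, 0], "grip": 0.36}])

```text
clock: 13.7
position: [0.4814, -0.2328, 0.1941]
tool_rot: [-0.001, 0.645, 0.764, -0.002]
force: [0.6, 0.1, 0.1]
finger_gap: 0.0564
```

```bash
python3 - <<'E'
from h import *
where()
a=[]
for n,b,k in (("top",(140,290,300,440),4),("side",(235,365,270,440),4.5)):
    f=grab_frame(n);y0,y1,x0,x1=b
    a.append(cv2.convertScaleAbs(cv2.resize(f["image"][y0:y1,x0:x1],None,fx=k,fy=k,interpolation=cv2.INTER_CUBIC),alpha=1.6,beta=20))
    cv2.imwrite(f"pics/{n}10.png",a[-1])
    for l,z in (("rack_three",.005),("rack_nose",.0095),("rack_grip",.067),("label_three",.04),("rack_five",.005)):
        for r in nets.place_of(l,n)[:1]:
            uv=np.array(r["position"])*[640,480]; w=at(f,uv,z)[:2]-G; print(n,l,round(r["score"],2),(w@D).round(4),(w@N).round(4))
E
```

```text
t 13.7 P [ 0.4814 -0.2328  0.1941] xang 99.61 z [-4.3e-03 -5.0e-04 -1.0e+00] F [0.6 0.1 0.1] gap 0.0564 j [ 0.15  0.29  0.25  1.86 -0.08  1.01  2.18]
lane x,y -0.1082 0.0001
top rack_three 0.57 0.0896 -0.004
top rack_nose 0.67 0.1415 0.0015
top rack_grip 0.61 0.0857 -0.0006
top label_three 0.63 0.1819 -0.0048
side rack_three 0.92 0.0979 -0.0001
side rack_nose 0.68 0.1434 0.0027
side rack_grip 0.83 0.0927 0.0006
side label_three 0.94 0.1813 0.0031
side rack_five 0.75 0.0978 0.0833
```

View pics/top10.png

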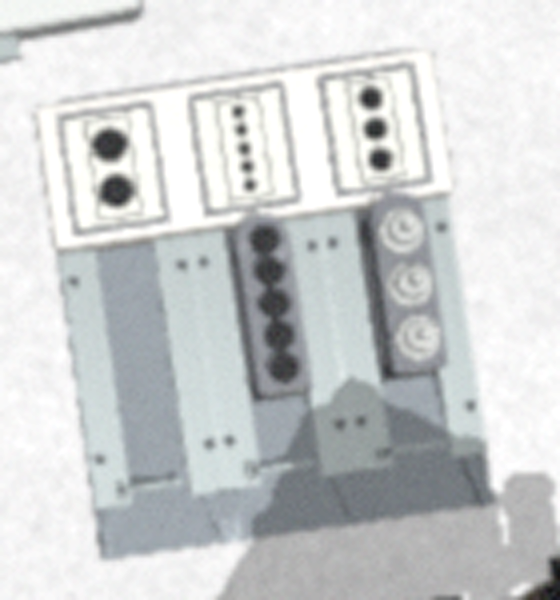

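View pics/side10.png

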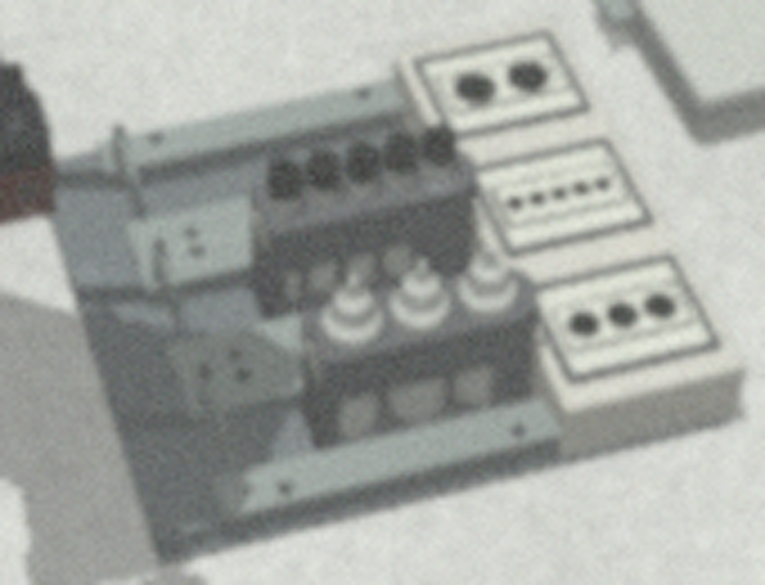

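```bash
python3 -c "
from station import hand_in,state
print(hand_in(), state()['clock'])"
```

```text
the job is handed in; nothing more can be done
the job is handed in; nothing more can be done
```

The three-bottle rack is back in the right-hand lane, the one with the three-circle label. I slid it in nose first through the spring gate until it met the end stop, then let go and drew the arm back. I handed in just after 13.7 s on the clock; the hand-in gave no verdict.

**At the stop:** the rack pressed on it with about 9.5 N, with the tool 92 mm past the gate plane and 0.1 mm off the lane line I had measured.

**After release:**
- The pictures show the rack upright, with its tail level with that of the parked tube rack.
- All three gates looked shut, though the right-hand one was in shadow in the last pictures; it was clearly shut in the earlier close-up.
- I read no contact force on the arm.

**Checks that disagreed:** the networks' position estimates scattered by about 5 mm. They put the rack origin at 90 mm from the top camera and 98 mm from the side camera, against a nominal 92 mm. The top camera also put the rack and its label 4–5 mm to the side of the lane line, while the side camera put the rack on it. I relied on the contact force, the tool position and the comparison with the tube rack instead.

I planned the path clear of the other two racks, the beaker and the wash bottle, but did not measure their positions again at the end. The only late readings were the side camera's view of the tube rack and the tail comparison.

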